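Turn the candle carousel to the customer and point out the amber candle

TASK

A customer standing beyond the far edge of the table has asked for the amber candle. Gently push the carousel round with the fingertips (its upright dividers are there to push on; pinch nothing) until the bay with the amber candle squarely faces the far edge; then point the fingertips down at that candle from just above its lid, a few centimetres clear, for two full seconds, and finally draw the hand well away so that the customer can take it. Do not touch any of the candles or disturb the other things on the table.

Things in the scene. Friction and masses are not known exactly. Their poses are not given: they have to be found in the camera images.
- foot: Fixed round dark steel foot of the carousel, 210 mm across, under the disc that turns on it. Origin: centre of its underside, at table height, on the carousel's vertical turning axis. Its axes are the world's: +x points squarely to the far edge of the table, where the customer stands.
- turntable_mid (a point): Point on the turning axis, level with the upper face of the carousel's pale wooden disc (320 mm across, 16 mm thick, upper face 36 mm above the table); turns with it, z up. The middles of its four bays lie along this point's +x (amber candle), -x (empty), +y and -y (green and white candle, either way round). On the axis is a dark post, 26 mm across, 89 mm high.
- divider (a point): Outer end of one divider at its top edge, 152 mm from the axis, 121 mm above the table. Four alike upright plywood dividers stand on the disc, 8 mm thick, 85 mm high, running from the post out to 152 mm from the axis; seen from above they lie at 45 (this one), 135, 225 and 315 degrees anticlockwise from turntable_mid's +x.
- turntable (a joint): Angle through which the carousel has turned since the start, rad, 0 at the start of every run, growing anticlockwise seen from above. It turns either way by over a full turn with light bearing friction (0.15 N m: about 1.2 N of push near a divider's outer end) and stays where it is left, coasting a few degrees at most from a slow push.
- amber_candle_lid (a point): Centre of the top of the amber candle's lid, z up. The amber candle is a lidded jar of amber-brown glass with a paper band and a flat brass lid.
- amber_candle: The amber candle: jar 74 mm across, 90 mm high with its lid (lid 69 mm across), about 0.4 kg, standing loose on the disc about 98 mm from the turning axis. Origin: centre of its underside, z up.
- green_candle: Candle of the same size and origin in olive green glass with a paper band and a black lid, loose on the disc, about 98 mm from the axis; to be left alone (it rides round with the carousel).
- white_candle: Candle of the same size and origin in white ceramic with a brown card band and a dark brown wooden lid, loose on the disc, about 98 mm from the axis; to be left alone (it rides round with the carousel).
- diffuser: Reed diffuser standing loose on the table beside the carousel: dark brown bottle 68 mm across and 94 mm high with thin reeds that spread to 66 mm across and reach 205 mm above the table. Origin: centre of its underside. To be left alone.
- matchbox: Dark red matchbox lying loose on the table beside the carousel, 65 x 110 x 22 mm (x, y, z of its own axes). Origin: centre of its underside. To be left alone.
Not all that is in view belongs to the job. There is more than one size of the amber_candle; the one meant has the size given above.

How it is judged:
On the way, in this order (a step that is already met when the one before it is completed fails the run):
1. the carousel has been turned until the bay with the amber candle faces the far edge, and has come to rest (x of amber_candle_lid in the frame of foot above 0.05 m and y of amber_candle_lid in the frame of foot between -0.036 and 0.036 m and velocity of joint turntable between -0.1 and 0.1 rad/s), for 0.3 s.
2. the fingertips point down at the amber candle from just above its lid, without contact, for 2 s (all of step 1 and horizontal distance between the grasp point and amber_candle_lid below 0.03 m and z of the grasp point in the frame of amber_candle_lid between 0.02 and 0.085 m and angle between the grasp point's own z axis and vertical above 2.2 rad), for 1.9 s.
At the end, for the whole second after the job is handed in: The amber candle lies within about 20 degrees of straight towards the far edge from the carousel's axis (lid at most 36 mm off that line), the carousel is at rest, all candles stand upright in their bays, and the tool point is over 150 mm from the amber lid (all of step 1 and distance between the grasp point and amber_candle_lid above 0.15 m and angle between each of amber_candle, green_candle, white_candle's own z axis and vertical below 0.1 rad and height (world z) of amber_candle between 0.03 and 0.042 m and linear speed of each of amber_candle, green_candle, white_candle below 0.03 m/s and height (world z) of green_candle between 0.03 and 0.042 m and height (world z) of white_candle between 0.03 and 0.042 m); the robot touches nothing.
It fails at once if a candle is touched by the robot (contact force between any of the fingers, the arm and amber_candle above 0.3 N or contact force between any of the fingers, the arm and green_candle above 0.3 N or contact force between any of the fingers, the arm and white_candle above 0.3 N).
It fails at once if a candle is lifted, tipped or shifted out of the middle of its bay (height (world z) of any of amber_candle, green_candle, white_candle above 0.05 m or angle between any of amber_candle, green_candle, white_candle's own z axis and vertical above 0.2 rad or horizontal distance between any of amber_candle, green_candle, white_candle and turntable_mid above 0.125 m or horizontal distance between any of amber_candle, green_candle, white_candle and turntable_mid below 0.07 m).
It fails at once if the reed diffuser or the matchbox is moved (distance of any of diffuser, matchbox from where it was at the start of the episode above 0.012 m).
It fails at once if the carousel is handled roughly: pushed or squeezed with more than 25 N, or spun faster than 2.5 rad/s (contact force between the fingers and turntable above 25 N or velocity of joint turntable above 2.5 rad/s or velocity of joint turntable below -2.5 rad/s).
It also fails if it takes over 64 s, if anything falls off the work surface, if the arm or the gripper's body presses on something with over 40 N, if the wrist force passes 120 N, or if a joint passes its speed limit or range.

ROBOT

A 6-joint arm with a two-finger parallel gripper is mounted at the origin on the work surface. World frame = base frame: x ahead of the robot, y to its left, z up, the work surface at z = 0. Lengths are in m, angles in rad, forces in N, time in s.
With the tool pointing down it reaches from about 0.2 to 0.875 m from the base axis. Payload 3.4 kg.
Tool frame: the origin (TCP) lies between the finger pads, 19 mm behind the fingertips; this is the grasp point; z points along the fingers, y is the line along which they close (so a half turn about z gives the same grasp; the last joint's range is limited). The gripper opens to 94 mm and grips with 3 to 60 N. Pads are 16 mm wide; open, the fingers measure 119 mm over their backs; the gripper's body (75 mm by 177 mm) begins 78 mm behind the grasp point.
Start: joints at [1.028, 0.276, 1.505, -0, 1.361, -0.121], TCP at [0.235, 0.525, 0.224] pointing down, gripper open.
Joint ranges: [-2.89, 2.89], [-0.75, 2.08], [0.22, 2.7], [-1.18, 4.32], [0.11, 2.71], [-2.7, 2.7]. Speed limits (rad/s): [2.57, 2.57, 3.14, 3.14, 3.14, 3.14].

INTERFACE

Orientations are given as [roll, pitch, yaw] about the fixed x, y, z axes, in that order (R = Rz(yaw) Ry(pitch) Rx(roll)).
In Python, from cell import ctrl, viewer, nets gives the robot as it stands.
- The arm moves only by the tool jog_arm, never from a script. Its arguments are lists of equal length, an entry for each row: "fingers": the closure, from 0 (fully open) to 1 (shut); "linear": the shift along the tool's x, y, z in mm, a list of three; "dr": the turn, a rotation vector about the tool's x, y, z in units of 5 degrees (1.0 is 5 degrees), a list of three. In form: {"fingers": [fingers, ...], "linear": [[dx, dy, dz], ...], "dr": [[wx, wy, wz], ...]}. A call has 1 to 10 rows; each row shifts and turns the commanded pose from where the row before left it, along the tool's axes as they then stand; what a row does not reach is not made up. A row lasts 1/10 s, in which the tool goes at most 50 mm and 8.59 degrees, less where a joint would pass 70% of its speed; a pose out of reach is approached as far as the arm can. A call with a gripper value outside its range is refused whole. The fingers move at their own pace and stop on an object; "force" is the grip in N (left out, the last holds). Time passes only in rows, so rows that do not move let the fingers close. It gives the time, the measured TCP pose, the force, the opening and the grip force at its end, in the units of the state.
- ctrl.read_state(): the state, without advancing time (a new reading comes with each control period).
- viewer.get_image(name): name is "side" or "top" or "wrist"; returns a dict with "image" (480x640x3 uint8, blue, green, red), "K" (3x3 intrinsics, pixels), "R" (3x3) and "t" (3): a world point X has camera coordinates R X + t. Camera axes: x right, y down, z forward; pixel columns grow to the right and rows downward; lengths in m; the calibration is good to about 2 mm. The wrist camera is an equidistant fisheye: a pixel r from the principal point sees the ray r / f radians off the axis. A picture is of the moment at which its call begins. There is no depth.
- ctrl.close_job(): hands the job in; it is judged then, once.
Trained networks look in a picture, given as the dict that the camera call returned (one of the last four; its "shot" number tells which), for a name from the list of things; names that differ only in an ending like _2 or _b are one class to them, and where a whole thing is asked for, a point or a joint stands for the part that bears it (a point fixed in the world has none). Each returns a list of dicts, best first, with "conf" (0 to 1); they miss things now and then, are a little off and sometimes report something else, mostly with a low value. They report only what shows in the picture. A call takes as long as a camera call. They do not tell look-alikes from the thing itself.
- nets.find_in(picture, thing): "rect" ([left, top, right, bottom] in pixels, round what is visible of it).
- nets.masks_of(picture, thing): "pixels" (480x640 bool, what is visible of it) and "rect" ([left, top, right, bottom] in pixels, round what is visible of it).
The state is a dict: "time_s": time; "joint_positions": joint angles; "joint_velocities": joint speeds; "effort": joint torques, N m; "position": TCP position; "ee_rot": TCP orientation; "ft_force": force on the tool from outside, world axes, zero at the start; "moment": the same for the moment, N m; "opening": finger opening in m; "finger_force": force on a finger pad.
Only numpy, scipy, OpenCV 4.12 (cv2) and the standard library are available. Lean on these libraries where they do the work, as an engineer would, in place of code of your own. Each camera call takes 0.05 s, during which the arm holds its last target. There are 200 camera calls.

## Working session

There is one attempt and no reset: what is moved stays moved. The work goes in short steps, Python scripts to look and compute and a tool call to move; the robot and the scene stay as the last step left them, time stands still between calls to the robot, and variables do not carry over. Pictures are saved under pics/ and viewed, at most 10 in all, crops included, and the job is handed in when it is done.

Besides the shell and the picture viewer there is one more tool, called after ">>>" as name(argument=value, ...), one argument or row to a line, values as JSON. jog_arm: Moves the arm, as the interface text tells. Its arguments: {"type":"object","properties":{"fingers":{"type":"array","items":{"type":"number"}},"linear":{"type":"array","items":{"type":"array","items":{"type":"number"}}},"dr":{"type":"array","items":{"type":"array","items":{"type":"number"}}},"force":{"type":"number"}},"required":["fingers","linear","dr"]}

```bash
mkdir -p pics; cat > h.py <<'E'
import numpy as np, cv2
from cell import ctrl, viewer, nets
def on_plane(p,u,v,z):
    d=np.linalg.inv(p["K"])@[u,v,1.]; R=np.array(p["R"]);t=np.array(p["t"])
    c=-R.T@t; w=R.T@d; return c+w*(z-c[2])/w[2]
E
python3 - <<'E'
from h import *
s=ctrl.read_state(); print(s["time_s"],s["position"],s["ee_rot"])
p={}
for n in ("top","side"):
    p[n]=viewer.get_image(n); cv2.imwrite(f"pics/{n}0.png",p[n]["image"]); print(n,-np.array(p[n]["R"]).T@p[n]["t"])
for n in p:
  for th,z in (("foot",0.02),("turntable",.036),("amber_candle",.126),("green_candle",.126),("white_candle",.126),("diffuser",.1),("matchbox",.02)):
    for r in nets.find_in(p[n],th)[:3]:
        a=r["rect"];print(n,th,round(r["conf"],2),np.round(a),np.round(on_plane(p[n],(a[0]+a[2])/2,(a[1]+a[3])/2,z),3))
E
```

```text
0.0 [0.2351956  0.52413968 0.22340789] [-3.13982440e+00 -1.58731519e-04  2.71973902e+00]
top [0.37262021 0.03108767 1.17324521]
side [ 0.23467494 -0.66838227  0.73040823]
top foot 0.5 [328. 221. 371. 265.] [0.476 0.002 0.02 ]
top turntable 0.8 [306. 123. 475. 294.] [ 0.543 -0.077  0.036]
top amber_candle 0.83 [329. 221. 370. 262.] [0.47  0.004 0.126]
top amber_candle 0.77 [170. 285. 236. 343.] [0.339 0.262 0.126]
top green_candle 0.96 [336. 150. 374. 190.] [ 0.6   -0.004  0.126]
top white_candle 0.66 [406. 225. 451. 264.] [ 0.467 -0.135  0.126]
top diffuser 0.59 [205. 193. 255. 234.] [0.522 0.225 0.1  ]
top matchbox 0.62 [494. 238. 549. 274.] [ 0.455 -0.332  0.02 ]
side turntable 0.71 [291. 221. 447. 371.] [ 0.543 -0.06   0.036]
side amber_candle 0.89 [215. 181. 263. 245.] [0.332 0.187 0.126]
side amber_candle 0.68 [305. 240. 345. 278.] [ 0.461 -0.019  0.126]
side amber_candle 0.16 [303. 156. 330. 237.] [0.514 0.193 0.126]
side green_candle 0.67 [371. 226. 410. 265.] [ 0.601 -0.024  0.126]
side white_candle 0.85 [329. 289. 371. 348.] [ 0.451 -0.178  0.126]
side diffuser 0.71 [306. 164. 332. 238.] [0.526 0.209 0.1  ]
side matchbox 0.64 [354. 398. 416. 475.] [ 0.451 -0.338  0.02 ]
```

View pics/top0.png

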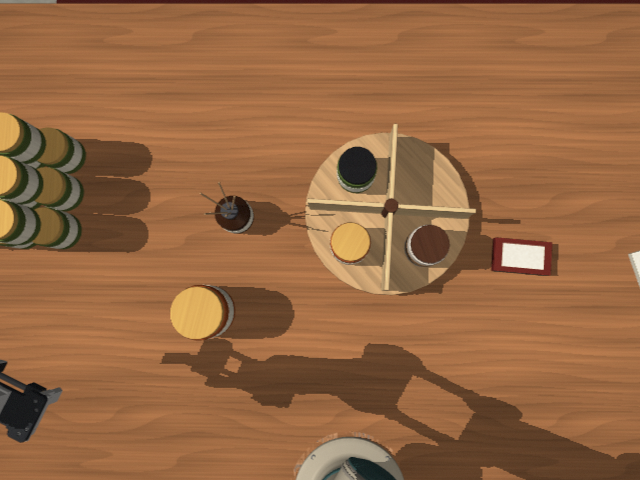

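View pics/side0.png

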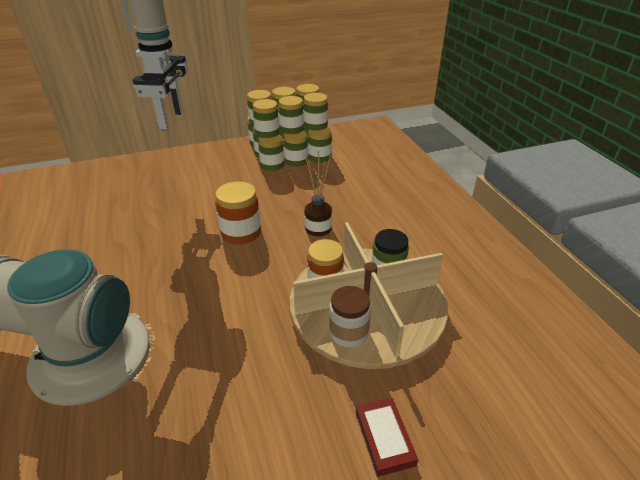

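Top view: the carousel hub is at about (391,206). The amber candle is at (350,242), near left, and the empty bay is far right. A larger amber look-alike stands at (199,312). The side view agrees. Next I'll compute the hub centre and divider angles.

```bash
python3 - <<'E'
from h import *
p=viewer.get_image("top")
c=on_plane(p,391,205,.125); print("hub",c)
E=[on_plane(p,*q,.121) for q in ((395,125),(475,210),(387,289),(307,203))]
c2=np.mean(E,0); print("mean ends",c2)
for e in E: d=e-c2; print(np.hypot(*d[:2]),np.degrees(np.arctan2(d[1],d[0])))
r=nets.masks_of(p,"amber_candle")
for m in r[:2]:
    a=m["rect"]; print(m["conf"],a)
l=on_plane(p,350,242,.126); d=l-c2; print("lid",l,np.hypot(*d[:2]),np.degrees(np.arctan2(d[1],d[0])))
E
```

```text
hub [ 0.53648987 -0.06886326  0.125     ]
mean ends [ 0.53507542 -0.06904294  0.121     ]
0.14995577651802133 -2.9088012246038186
0.1505141951583512 -92.16922540286924
0.14858700640735148 177.30349862309805
0.15108853712025097 88.34749507514374
0.84 [330.5, 221.6, 372.2, 264.1]
0.7 [168.8, 285.2, 232.9, 341.7]
lid [0.46910496 0.00411604 0.126     ] 0.09851059665696504 132.04228380079286
```

>>> jog_arm(
  fingers=[1,1,1,1],
  linear=[
    [0,0,0],
    [0,0,0],
    [0,0,0],
    [0,0,0],
  ],
  dr=[
    [0,0,-1.6],
    [0,0,-1.6],
    [0,0,-1.6],
    [0,0,0],
  ],
)

```text
time_s: 1.3
position: [0.2354, 0.5246, 0.2243]
ee_rot: [3.142, 0.0, 3.138]
ft_force: [0.6, 0.4, -0.2]
opening: 0.0654
finger_force: 0.0
```

>>> jog_arm(
  fingers=[1,1,1,1,1,1,1,1,1,1],
  linear=[
    [0,0,-40],
    [0,0,-40],
    [-20,-35,0],
    [-20,-35,0],
    [-20,-35,0],
    [-20,-35,0],
    [-20,-35,0],
    [-20,-35,0],
    [-20,-35,0],
    [-20,-35,0],
  ],
  dr=[
    [0,0,0],
    [0,0,0],
    [0,0,0],
    [0,0,0],
    [0,0,0],
    [0,0,0],
    [0,0,0],
    [0,0,0],
    [0,0,0],
    [0,0,0],
  ],
)

```text
time_s: 2.3
position: [0.3951, 0.2427, 0.3045]
ee_rot: [3.141, 0.001, 3.135]
ft_force: [0.0, -0.2, 1.0]
opening: 0.0005
finger_force: 0.0
```

>>> jog_arm(
  fingers=[1,1,1,1,1,1,1,1,1,1],
  linear=[
    [-20,-35,0],
    [-20,-35,0],
    [-20,-35,0],
    [-20,-35,0],
    [-20,-35,0],
    [-20,-35,0],
    [-20,-35,0],
    [-20,-35,0],
    [-20,-35,0],
    [0,0,0],
  ],
  dr=[
    [0,0,0],
    [0,0,0],
    [0,0,0],
    [0,0,0],
    [0,0,0],
    [0,0,0],
    [0,0,0],
    [0,0,0],
    [0,0,0],
    [0,0,0],
  ],
)

```text
time_s: 3.3
position: [0.5759, -0.0758, 0.3031]
ee_rot: [-3.14, 0.0, 3.131]
ft_force: [0.0, 0.4, -0.4]
opening: 0.0004
finger_force: 0.0
```

>>> jog_arm(
  fingers=[1,1,1,1,1,1,1,1,1,1],
  linear=[
    [-9,-37,0],
    [-9,-37,0],
    [-9,-37,0],
    [0,0,30],
    [0,0,30],
    [0,0,30],
    [0,0,10],
    [0,0,0],
    [0,0,0],
    [0,0,0],
  ],
  dr=[
    [0,0,0],
    [0,0,0],
    [0,0,0],
    [0,0,0],
    [0,0,0],
    [0,0,0],
    [0,0,0],
    [0,0,0],
    [0,0,0],
    [0,0,0],
  ],
)

```text
time_s: 4.3
position: [0.6014, -0.1826, 0.2063]
ee_rot: [-3.14, 0.003, 3.139]
ft_force: [0.0, 0.5, 0.5]
opening: 0.0004
finger_force: 0.0
```

```bash
python3 - <<'E'
from h import *
p=viewer.get_image("wrist"); cv2.imwrite("pics/w1.png",p["image"])
E
```

```text
(no output)
```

View pics/w1.png

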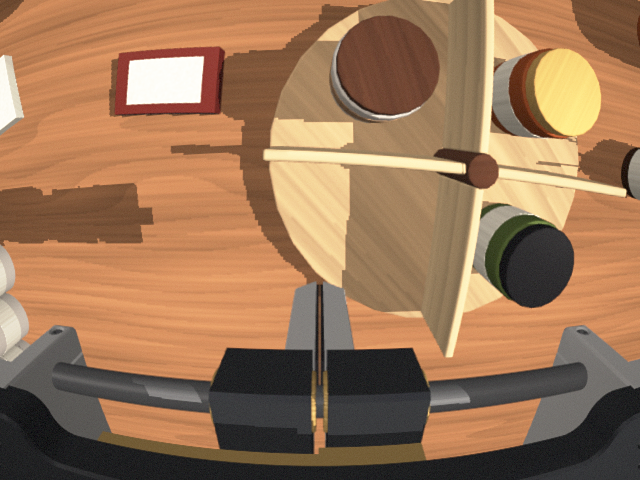

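The fingertips are over the rim of the empty bay, with its divider at image row ~158, and both candles are clear. I'll go down and work out the arc.

>>> jog_arm(
  fingers=[1,1,1,1,1,1],
  linear=[
    [0,0,25],
    [0,0,25],
    [0,0,25],
    [0,0,25],
    [0,0,0],
    [0,0,0],
  ],
  dr=[
    [0,0,0],
    [0,0,0],
    [0,0,0],
    [0,0,0],
    [0,0,0],
    [0,0,0],
  ],
)

```text
time_s: 4.95
position: [0.601, -0.1826, 0.1052]
ee_rot: [-3.141, 0.001, 3.139]
ft_force: [-0.2, -0.9, 0.4]
opening: 0.0003
finger_force: 0.0
```

```bash
python3 - <<'E'
from h import *
s=ctrl.read_state();print(s["position"],s["ft_force"])
c=np.array([.5355,-.069]);a=np.radians(np.r_[300-3*np.arange(51), 147.5,145.5,144])
q=np.rint(1000*(c+.131*np.c_[np.cos(a),np.sin(a)])); q[0]=np.rint(1000*s["position"][:2])
d=np.diff(q,axis=0).astype(int)
for i in range(0,len(d),10): print([[-int(x),int(y),0] for x,y in d[i:i+10]])
E
```

```text
[ 0.60096571 -0.18264015  0.1052084 ] [-0.16088666 -0.85876499  0.41224089]
[[6, -3, 0], [6, -3, 0], [7, -2, 0], [6, -3, 0], [7, -2, 0], [6, -1, 0], [7, -1, 0], [7, -1, 0], [7, -1, 0], [6, 0, 0]]
[[7, 0, 0], [7, 1, 0], [7, 1, 0], [7, 1, 0], [6, 1, 0], [7, 2, 0], [6, 3, 0], [7, 2, 0], [6, 3, 0], [6, 4, 0]]
[[6, 3, 0], [5, 4, 0], [6, 4, 0], [5, 5, 0], [5, 4, 0], [5, 5, 0], [4, 6, 0], [4, 5, 0], [4, 6, 0], [4, 6, 0]]
[[3, 6, 0], [3, 6, 0], [3, 6, 0], [2, 7, 0], [2, 6, 0], [2, 7, 0], [1, 7, 0], [1, 6, 0], [0, 7, 0], [1, 7, 0]]
[[-1, 7, 0], [0, 7, 0], [-1, 6, 0], [-1, 7, 0], [-2, 7, 0], [-2, 6, 0], [-2, 7, 0], [-3, 6, 0], [-3, 6, 0], [-3, 6, 0]]
[[-3, 5, 0], [-3, 4, 0], [-2, 3, 0]]
```

>>> jog_arm(
  fingers=[1,1,1,1,1,1,1,1,1,1],
  linear=[
    [6,-3,0],
    [6,-3,0],
    [7,-2,0],
    [6,-3,0],
    [7,-2,0],
    [6,-1,0],
    [7,-1,0],
    [7,-1,0],
    [7,-1,0],
    [6,0,0],
  ],
  dr=[
    [0,0,0],
    [0,0,0],
    [0,0,0],
    [0,0,0],
    [0,0,0],
    [0,0,0],
    [0,0,0],
    [0,0,0],
    [0,0,0],
    [0,0,0],
  ],
)

```text
time_s: 5.95
position: [0.5352, -0.1991, 0.1044]
ee_rot: [3.141, 0.001, 3.138]
ft_force: [1.0, 1.8, -0.6]
opening: 0.0003
finger_force: 0.6
```

>>> jog_arm(
  fingers=[1,1,1,1,1,1,1,1,1,1],
  linear=[
    [7,0,0],
    [7,1,0],
    [7,1,0],
    [7,1,0],
    [6,1,0],
    [7,2,0],
    [6,3,0],
    [7,2,0],
    [6,3,0],
    [6,4,0],
  ],
  dr=[
    [0,0,0],
    [0,0,0],
    [0,0,0],
    [0,0,0],
    [0,0,0],
    [0,0,0],
    [0,0,0],
    [0,0,0],
    [0,0,0],
    [0,0,0],
  ],
)

```text
time_s: 6.95
position: [0.469, -0.1809, 0.1043]
ee_rot: [-3.141, 0.0, 3.139]
ft_force: [2.4, -0.0, -0.2]
opening: 0.0006
finger_force: 0.7
```

```bash
python3 - <<'E'
from h import *
s=ctrl.read_state();print(s["position"],s["ft_force"])
p=viewer.get_image("top"); cv2.imwrite("pics/t2.png",p["image"])
E
```

```text
[ 0.46900242 -0.18092275  0.10429736] [ 2.37023234 -0.04541332 -0.24388747]
```

View pics/t2.png

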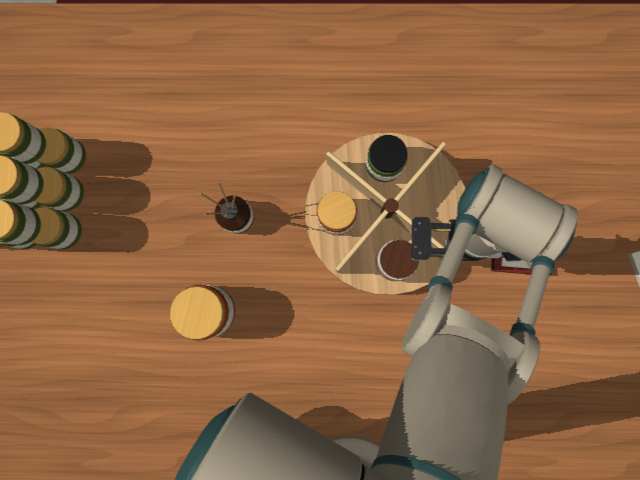

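The carousel is turning as planned: the amber lid has moved to (337,211), and the push force is about 2.4 N. I'll continue.

>>> jog_arm(
  fingers=[1,1,1,1,1,1,1,1,1,1],
  linear=[
    [6,3,0],
    [5,4,0],
    [6,4,0],
    [5,5,0],
    [5,4,0],
    [5,5,0],
    [4,6,0],
    [4,5,0],
    [4,6,0],
    [4,6,0],
  ],
  dr=[
    [0,0,0],
    [0,0,0],
    [0,0,0],
    [0,0,0],
    [0,0,0],
    [0,0,0],
    [0,0,0],
    [0,0,0],
    [0,0,0],
    [0,0,0],
  ],
)

```text
time_s: 8.0
position: [0.4212, -0.1325, 0.1043]
ee_rot: [-3.142, 0.0, 3.139]
ft_force: [0.9, -0.8, -0.2]
opening: 0.0003
finger_force: 0.6
```

>>> jog_arm(
  fingers=[1,1,1,1,1,1,1,1,1,1],
  linear=[
    [3,6,0],
    [3,6,0],
    [3,6,0],
    [2,7,0],
    [2,6,0],
    [2,7,0],
    [1,7,0],
    [1,6,0],
    [0,7,0],
    [1,7,0],
  ],
  dr=[
    [0,0,0],
    [0,0,0],
    [0,0,0],
    [0,0,0],
    [0,0,0],
    [0,0,0],
    [0,0,0],
    [0,0,0],
    [0,0,0],
    [0,0,0],
  ],
)

```text
time_s: 9.0
position: [0.4038, -0.0674, 0.1043]
ee_rot: [-3.142, 0.0, 3.139]
ft_force: [1.5, -1.1, 0.1]
opening: 0.0005
finger_force: 0.6
```

>>> jog_arm(
  fingers=[1,1,1,1,1,1,1,1,1,1],
  linear=[
    [-1,7,0],
    [0,7,0],
    [-1,6,0],
    [-1,7,0],
    [-2,7,0],
    [-2,6,0],
    [-2,5,0],
    [-2,4,0],
    [0,0,0],
    [0,0,0],
  ],
  dr=[
    [0,0,0],
    [0,0,0],
    [0,0,0],
    [0,0,0],
    [0,0,0],
    [0,0,0],
    [0,0,0],
    [0,0,0],
    [0,0,0],
    [0,0,0],
  ],
)

```text
time_s: 10.0
position: [0.4146, -0.0185, 0.1041]
ee_rot: [3.141, -0.001, 3.139]
ft_force: [0.1, -0.7, 0.2]
opening: 0.0005
finger_force: 0.0
```

```bash
python3 - <<'E'
from h import *
s=ctrl.read_state();print(s["position"],s["ft_force"])
p=viewer.get_image("top"); cv2.imwrite("pics/t3.png",p["image"])
for r in nets.find_in(p,"amber_candle")[:3]:
    a=r["rect"]; print(r["conf"],a,on_plane(p,(a[0]+a[2])/2,(a[1]+a[3])/2,.12))
E
```

```text
[ 0.41458345 -0.01851579  0.10411566] [ 0.1413618  -0.70004757  0.15968693]
0.8 [171.9, 286.3, 234.8, 342.9] [0.33769775 0.26314485 0.12      ]
0.63 [354.6, 132.6, 397.0, 182.5] [ 0.6242088  -0.04184656  0.12      ]
```

View pics/t3.png

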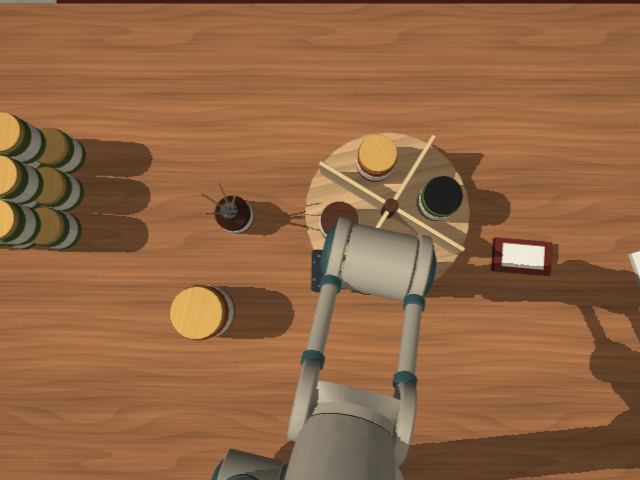

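The amber lid is at (377,154), about 15° short of straight ahead, so one more short push is needed. It should then back off and rise.

>>> jog_arm(
  fingers=[1,1,1,1,1,1,1,1,1,1],
  linear=[
    [-2,5,0],
    [-3,6,0],
    [-3,6,0],
    [-3,5,0],
    [-3,3,0],
    [-2,3,0],
    [0,0,0],
    [0,0,0],
    [4,-7,0],
    [4,-7,0],
  ],
  dr=[
    [0,0,0],
    [0,0,0],
    [0,0,0],
    [0,0,0],
    [0,0,0],
    [0,0,0],
    [0,0,0],
    [0,0,0],
    [0,0,0],
    [0,0,0],
  ],
)

```text
time_s: 11.1
position: [0.4224, -0.0054, 0.1042]
ee_rot: [3.142, -0.0, 3.139]
ft_force: [0.6, -0.1, -0.4]
opening: 0.0009
finger_force: 0.0
```

```bash
python3 - <<'E'
from h import *
s=ctrl.read_state();print(s["position"],s["ft_force"])
p=viewer.get_image("top"); cv2.imwrite("pics/t4.png",p["image"][100:320,280:500].repeat(2,0).repeat(2,1))
for r in nets.find_in(p,"amber_candle")[:3]:
    a=r["rect"]; print(r["conf"],a)
E
```

```text
[ 0.42237216 -0.00535683  0.10420016] [ 0.58935019 -0.09924186 -0.37270333]
0.85 [169.5, 286.0, 234.8, 341.7]
0.78 [369.1, 133.5, 410.5, 179.2]
0.16 [307.1, 132.2, 469.7, 294.0]
```

View pics/t4.png

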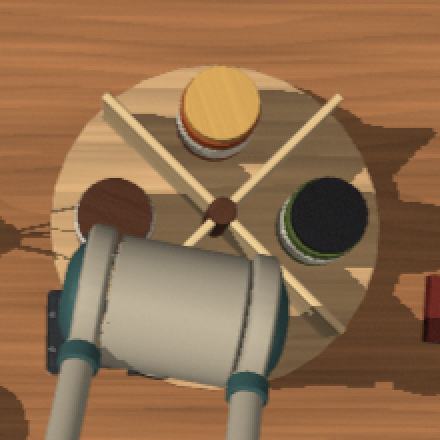

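The amber lid is now at full-image (390,151), in line with the hub. I'll rise, go over the lid and hover.

>>> jog_arm(
  fingers=[1,1,1,1,1,1,1,1,1,1],
  linear=[
    [0,0,-30],
    [0,0,-40],
    [0,0,-40],
    [0,0,-40],
    [0,0,0],
    [-30,-9,0],
    [-30,-9,0],
    [-30,-9,0],
    [-30,-9,0],
    [-30,-9,0],
  ],
  dr=[
    [0,0,0],
    [0,0,0],
    [0,0,0],
    [0,0,0],
    [0,0,0],
    [0,0,0],
    [0,0,0],
    [0,0,0],
    [0,0,0],
    [0,0,0],
  ],
)

```text
time_s: 12.2
position: [0.5732, -0.0509, 0.2529]
ee_rot: [3.141, -0.002, 3.138]
ft_force: [-0.1, -0.4, -0.2]
opening: 0.0002
finger_force: 0.0
```

>>> jog_arm(
  fingers=[1,1,1,1,1,1,1,1],
  linear=[
    [-30,-9,0],
    [-30,-9,0],
    [0,0,0],
    [0,0,20],
    [0,0,20],
    [0,0,15],
    [0,0,0],
    [0,0,0],
  ],
  dr=[
    [0,0,0],
    [0,0,0],
    [0,0,0],
    [0,0,0],
    [0,0,0],
    [0,0,0],
    [0,0,0],
    [0,0,0],
  ],
)

```text
time_s: 13.0
position: [0.6319, -0.0685, 0.199]
ee_rot: [3.141, -0.001, 3.138]
ft_force: [0.5, -0.3, -0.1]
opening: 0.0005
finger_force: 0.0
```

```bash
python3 - <<'E'
from h import *
p=viewer.get_image("wrist"); cv2.imwrite("pics/w5.png",p["image"])
print(ctrl.read_state()["position"])
# lid position predicted in wrist fisheye
R=np.array(p["R"]);t=np.array(p["t"]);K=np.array(p["K"])
for X in ([.6335,-.068,.126],[.5355,-.069,.125]):
    c=R@X+t; th=np.arctan2(np.hypot(c[0],c[1]),c[2]); print(K[:2,2]+K[0,0]*th*c[:2]/np.hypot(c[0],c[1]))
E
```

```text
[ 0.63251157 -0.06855748  0.19977691]
[319.62091441 264.92877309]
[317.41481251 114.61473745]
```

View pics/w5.png

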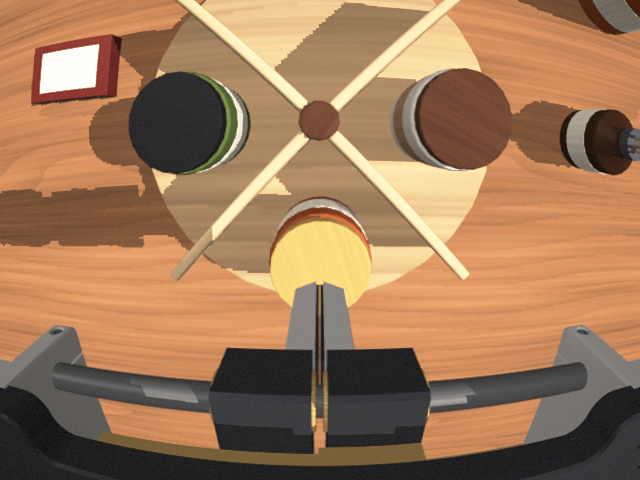

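The lid is at (320,268), within 3 px of the prediction, and the fingertips are above it. I'll descend 20 mm and hold.

>>> jog_arm(
  fingers=[1,1,1,1,1,1,1,1,1,1],
  linear=[
    [0,0,10],
    [0,0,10],
    [0,0,0],
    [0,0,0],
    [0,0,0],
    [0,0,0],
    [0,0,0],
    [0,0,0],
    [0,0,0],
    [0,0,0],
  ],
  dr=[
    [0,0,0],
    [0,0,0],
    [0,0,0],
    [0,0,0],
    [0,0,0],
    [0,0,0],
    [0,0,0],
    [0,0,0],
    [0,0,0],
    [0,0,0],
  ],
)

```text
time_s: 14.05
position: [0.6327, -0.0685, 0.1793]
ee_rot: [3.142, 0.0, 3.139]
ft_force: [0.5, -0.0, 0.9]
opening: 0.0004
finger_force: 0.0
```

>>> jog_arm(
  fingers=[1,1,1,1,1,1,1,1,1,1],
  linear=[
    [0,0,0],
    [0,0,0],
    [0,0,0],
    [0,0,0],
    [0,0,0],
    [0,0,0],
    [0,0,0],
    [0,0,0],
    [0,0,0],
    [0,0,0],
  ],
  dr=[
    [0,0,0],
    [0,0,0],
    [0,0,0],
    [0,0,0],
    [0,0,0],
    [0,0,0],
    [0,0,0],
    [0,0,0],
    [0,0,0],
    [0,0,0],
  ],
)

```text
time_s: 15.05
position: [0.6327, -0.0686, 0.1793]
ee_rot: [3.142, 0.0, 3.139]
ft_force: [-0.8, -0.4, -0.2]
opening: 0.0006
finger_force: 0.0
```

>>> jog_arm(
  fingers=[1,1,1,1,1,1,1,1,1,1],
  linear=[
    [0,0,0],
    [0,0,0],
    [0,0,0],
    [0,0,0],
    [0,0,0],
    [0,0,0],
    [0,0,0],
    [0,0,0],
    [0,0,0],
    [0,0,0],
  ],
  dr=[
    [0,0,0],
    [0,0,0],
    [0,0,0],
    [0,0,0],
    [0,0,0],
    [0,0,0],
    [0,0,0],
    [0,0,0],
    [0,0,0],
    [0,0,0],
  ],
)

```text
time_s: 16.05
position: [0.6327, -0.0685, 0.1793]
ee_rot: [3.142, 0.0, 3.139]
ft_force: [-0.5, 0.0, 0.4]
opening: 0.0006
finger_force: 0.0
```

>>> jog_arm(
  fingers=[1,1,1,1,1,1,1,1,1,1],
  linear=[
    [0,0,-30],
    [0,0,-40],
    [0,0,-40],
    [0,0,-20],
    [30,0,0],
    [40,0,0],
    [40,0,0],
    [40,0,0],
    [40,0,0],
    [30,0,0],
  ],
  dr=[
    [0,0,0],
    [0,0,0],
    [0,0,0],
    [0,0,0],
    [0,0,0],
    [0,0,0],
    [0,0,0],
    [0,0,0],
    [0,0,0],
    [0,0,0],
  ],
)

```text
time_s: 17.05
position: [0.4102, -0.0676, 0.3094]
ee_rot: [-3.141, -0.0, 3.139]
ft_force: [-1.2, -0.4, 0.1]
opening: 0.0007
finger_force: 0.0
```

>>> jog_arm(
  fingers=[1,1,1,1,1],
  linear=[
    [30,0,0],
    [0,0,0],
    [0,0,0],
    [0,0,0],
    [0,0,0],
  ],
  dr=[
    [0,0,0],
    [0,0,0],
    [0,0,0],
    [0,0,0],
    [0,0,0],
  ],
)

```text
time_s: 17.55
position: [0.3838, -0.068, 0.3091]
ee_rot: [3.141, -0.0, 3.139]
ft_force: [-0.1, -0.8, 0.4]
opening: 0.0006
finger_force: 0.0
```

```bash
python3 - <<'E'
from h import *
p=viewer.get_image("top"); cv2.imwrite("pics/t6.png",p["image"])
for r in nets.find_in(p,"amber_candle")[:2]: print(r["conf"],r["rect"])
print(ctrl.read_state()["position"], ctrl.close_job())
E
```

```text
0.91 [168.4, 288.8, 234.2, 340.6]
0.79 [368.8, 133.0, 413.5, 179.2]
the job is handed in; nothing more can be done
[ 0.38351493 -0.06787883  0.30895664] None
```

I turned the carousel until the amber candle squarely faced the far edge, pointed the fingertips down at it from about 35 mm above its lid for over two seconds, drew the hand about 0.3 m away and handed the job in; no verdict came back.

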